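# Dip a slide rack and hold it down

## Robot

A 6-joint arm with a two-finger parallel gripper is mounted at the origin on the work surface. World frame = base frame: x ahead of the robot, y to its left, z up, the work surface at z = 0. Lengths are in m, angles in degrees, forces in N, time in s.
With the tool pointing down it reaches from about 0.375 to 0.9 m from the base axis. Payload 3.1 kg.
Tool frame: the origin (TCP) lies on the centre line of the jaws, within the pads' length; the fingertips stand 25 mm ahead of it and the grasp point (between the pads) lies 6 mm ahead of it; z points along the fingers, y is the line along which they close (so a half turn about z gives the same grasp; the last joint's range is limited). The gripper opens to 87 mm and grips with 3 to 60 N. Pads are 19 mm wide; open, the fingers measure 117 mm over their backs; the gripper's body (75 mm by 190 mm) begins 51 mm behind the grasp point.
Start: joints at [-75.43, 30.224, 82.088, -0, 67.689, -10.227], TCP at [0.262, -0.567, 0.248] pointing down, gripper open.
Joint ranges: [-176.69, 176.69], [-43.24, 126.21], [12.49, 139.97], [-82, 262], [0, 151.66], [-163.58, 163.58]. Speed limits (degrees/s): [159.86, 159.86, 180, 180, 180, 180].

## Interface

Orientations are given as a 3x3 rotation matrix whose columns are the frame's x, y, z axes.
In Python, from rig import bot, cams, models gives the robot as it stands. The module is installed in compiled form; this text tells all that it offers.
- The arm moves only by the shell command python3 -m handwheel 'ROWS' [OPENING]. ROWS is JSON, a list of rows, each a list of 6 numbers: the shift along the world's x, y, z each as a share of 1 m, from -1 to 1, then the turn, a rotation vector about the world's x, y, z each as a share of 2 rad, from -1 to 1. In form: [[dx, dy, dz, wx, wy, wz], ...]. A call has exactly 8 rows; each row is the pose to reach, as a shift and turn from the pose commanded when the call began; what a row does not reach only later rows make up. A row lasts 1/12 s, in which the tool goes at most 41.7 mm and 7.16 degrees, less where a joint would pass 70% of its speed; a pose out of reach is approached as far as the arm can. A call with a number of a shift or a turn outside -1 to 1 is refused whole. A call with a gripper value outside its range is refused whole. OPENING is the opening, from -1 (shut) to 1 (fully open), so that 0 is half open, set as the call begins (- or left out, the last holds). The fingers move at their own pace and stop on an object; the grip force is fixed at half the most. Time passes only in rows, so rows that repeat a pose let the fingers close, or fill a call up. It gives the time, the measured TCP pose, the force, the opening and the grip force at its end, in the units of the state.
- bot.read_state(): the state, without advancing time (a new reading comes with each control period).
- cams.capture(name): name is "side" or "top" or "wrist"; returns (picture, depth): 480x640x3 uint8, blue, green, red; 480x640 float32, m along the optical axis (not along the pixel's ray), 0 where there is no reading.
- cams.calibration(name): a dict with "mtx" (3x3 intrinsics, pixels), "R" (3x3) and "t" (3): a world point X has camera coordinates R X + t; the wrist camera has in their place "tool_from_camera" (4x4, takes a point from camera to tool coordinates, whose origin is the TCP and whose axes are the flange's). Camera axes: x right, y down, z forward; pixel columns grow to the right and rows downward; lengths in m; the calibration is good to about 2 mm. A picture is of the moment at which its call begins: read the wrist's pose just before it. calibration takes no time and is no camera call.
- bot.hand_in(): hands the job in; it is judged then, once.
Trained networks look in the newest picture that a camera, given by its name, has taken for a name from the list of things; names that differ only in an ending like _2 or _b are one class to them, and where a whole thing is asked for, a point or a joint stands for the part that bears it (a point fixed in the world has none). Each returns a list of dicts, best first, with "conf" (0 to 1); they miss things now and then, are a little off and sometimes report something else, mostly with a low value. They report only what shows in the picture. A call takes as long as a camera call. They do not tell look-alikes from the thing itself.
- models.spot_in(query, camera): "position" ([column, row] in pixels, amid what is visible of it).
- models.tip_of(query, camera): "position" ([column, row] in pixels: a listed point, or the origin of a listed thing).
The state is a dict: "time_s": time; "joint_positions": joint angles; "qvel": joint speeds; "tau": joint torques, N m; "position": TCP position; "tcp_rot": TCP orientation; "force": force on the tool from outside, world axes, zero at the start; "moment": the same for the moment, N m; "opening": opening from 0.0 (shut) to 1.0 (fully open); "grasp_force": force on a finger pad.
Only numpy, scipy, OpenCV 4.12 (cv2) and the standard library are available. Lean on these libraries where they do the work, as an engineer would, in place of code of your own. Each camera call takes 0.05 s, during which the arm holds its last target. There are 200 camera calls.

## Task

Dry run before the stain is poured: take the rack that holds glass slides (not the empty one) by its upright tab, hang its loop over the dipping stand's bar between the two collars and let go of it with the bar still fully up. Then press the stand's sprung pad down 40 mm, so that the rack hangs inside the dish without touching it, and keep it pressed there: finish while still holding the pad down, and leave everything else on the bench where it is.

Things in the scene. Friction and masses are not known exactly. Their poses are not given: they have to be found in the camera images.
- rack_grip (a point): centre of the upright steel tab on top of the rack to be hung (open steel basket 84 x 44 mm, 22 mm high, with four pale glass slides on edge in it that reach 30 mm; 120 to 200 g). Tab 24 mm along the rack's x, 12 mm along its y, 44 mm high (22 mm above and below this point). This point is 110 mm above the rack's underside, on its middle axis. x along the basket, z up; half a turn about z makes no difference.
- rack_loop (a point): point in the rack's loop where the bar's axis lies when it hangs, 33 mm below rack_grip. The loop is 8 mm round rod in the rack's x-z plane: legs at x = 36 to 38 mm either side rise to 59 mm above the underside, then slope together to a point at 89 mm (rod centre) under the tab. Seen along y the opening is 66 mm wide and 54 mm high in the middle, slides to apex.
- empty_rack_grip (a point): the tab centre of the second rack, alike but with no slides in it (bystander). The two racks can stand in either place.
- bar_seat (a point): on the axis of the stand's level bar, midway between its two collars, where the loop is to hang. Bar 10 mm in diameter, along this point's y, 140 mm above the bench when up; collars 20 mm in diameter, 5 mm thick, 30 mm free between them. The free end is 27 mm from here in -y (past the outer collar), the column is on the +y side. A hanging rack's underside is 77 mm below here.
- pad_top (a point): centre of the top of the round black press pad, 48 mm in diameter, on top of the column, 186 mm above the bench when up; 105 mm from bar_seat along the bar (bar_seat's +y) and 46 mm above it. z up. Pad and bar move down together.
- dipper (a joint): how far pad and bar are pressed down, in m: 0 fully up, 0.060 at the stop. A spring pushes them up again when let go: about 4.5 N to start, about 9 N at 40 mm (1 to 2 N less with the rack on). The rack alone does not move it.
- dish_mid (a point): centre of the mouth of the open steel dish fixed on the stand's base under bar_seat: 148 mm outside along x (across the bar), 98 mm along y, walls 3 mm, rim 52 mm and inner floor 11 mm above the bench. A rack hanging with the pad up is about 11 mm above the rim. The base plate is 180 x 225 mm, 8 mm thick.
- dropper: small amber bottle, 32 mm in diameter, 60 mm high, standing between the racks; origin at its foot (bystander)
- jar_a: dark stain jar, 54 mm in diameter, 75 mm high; origin at its foot (bystander)
- jar_b: another such jar (bystander)
- slide_box: flat slide box 60 x 100 x 34 mm; origin under its centre (bystander)
- forceps: steel forceps lying flat, 130 mm long along x, 6 mm high (bystander)
- bowl: steel bowl, 120 mm across, 45 mm high; origin at its foot (bystander)
- wash_bottle: clear bottle 64 mm in diameter, 140 mm high; origin at its foot (bystander)
Things that resemble listed ones, but are neither listed nor needed, are in the scene too. Leave any purple or yellow look-alike of the part that bears rack_grip alone.

How it is judged (in metres and radians):
On the way, in this order (a step that is already met when the one before it is completed fails the run):
1. the rack with slides hangs by its loop on the bar between the collars, released, the bar still fully up (contact force between rack and dipper above 0.5 N and contact force between rack and the fingers below 0.1 N and contact force between rack and the arm below 0.1 N and horizontal distance between rack_grip and bar_seat below 0.025 m and z of rack_grip in the frame of bar_seat between 0.022 and 0.042 m and angle between rack_grip's own z axis and vertical below 0.2 rad and contact force between rack and dish below 0.1 N and value of joint dipper below 0.006 m), for 0.3 s.
2. the pad is pressed down 40 mm with the rack hanging in the dish (contact force between rack and dipper above 0.5 N and contact force between rack and the fingers below 0.1 N and contact force between rack and the arm below 0.1 N and horizontal distance between rack_grip and bar_seat below 0.025 m and z of rack_grip in the frame of bar_seat between 0.022 and 0.042 m and angle between rack_grip's own z axis and vertical below 0.2 rad and contact force between rack and dish below 0.1 N and value of joint dipper between 0.034 and 0.046 m and contact force between any of the fingers, the arm and dipper above 3 N), for 0.5 s.
At the end, for the whole second after the job is handed in: The robot is holding the pad 34 to 46 mm down, pushing with more than 3 N; the rack with slides hangs only on the bar (its tab within 25 mm of the seat point sideways and 22 to 42 mm above it, tilted under 0.2 rad), touched neither by the robot nor by the dish (all of step 2); the arm keeps its last pose, push and grip.
It fails at once if the rack with slides hits or rests on the dish (contact force between rack and dish above 1 N).
It fails at once if the empty rack was displaced by more than 20 mm (distance of empty_rack_grip from where it was at the start of the episode above 0.02 m).
It fails at once if another thing on the bench was displaced by more than 20 mm (distance of any of dropper, jar_a, jar_b, slide_box, forceps, bowl, wash_bottle from where it was at the start of the episode above 0.02 m).
It also fails if it takes over 58 s, if anything falls off the work surface, if the arm or the gripper's body presses on something with over 40 N, if the wrist force passes 120 N, or if a joint passes its speed limit or range.

## Working session

There is one attempt and no reset: what is moved stays moved. The work goes in short steps, Python scripts to look and compute and a shell command to move; the robot and the scene stay as the last step left them, time stands still between calls to the robot, and variables do not carry over. Pictures are saved under pics/ and viewed, at most 10 in all, crops included, and the job is handed in when it is done.

```bash
mkdir -p pics; cat > h.py <<'E'
import numpy as np, cv2
from rig import bot,cams,models
def w(cam,d,u,v,r=3,st=None):
    c=cams.calibration(cam);K=np.array(c["mtx"])
    z=d[int(v)-r:int(v)+r+1,int(u)-r:int(u)+r+1];z=z[z>0];z=np.median(z) if z.size else np.nan
    p=z*np.linalg.inv(K)@[u,v,1]
    if "R" in c: return np.array(c["R"]).T@(p-np.array(c["t"]))
    T=np.array(c["tool_from_camera"]);p=T[:3,:3]@p+T[:3,3]
    return np.array(st["tcp_rot"])@p+np.array(st["position"])
E
python3 - <<'E'
from h import *
np.set_printoptions(precision=3,suppress=True)
for cam in("top","side"):
    im,d=cams.capture(cam);cv2.imwrite(f"pics/{cam}0.png",im);np.save(f"{cam}0.npy",d)
    for q in("rack_grip","bar_seat","pad_top","empty_rack_grip"):
        for r in models.tip_of(q,cam)[:3]:
            u,v=r["position"];print(cam,q,round(r["conf"],2),int(u),int(v),w(cam,d,u,v))
E
```

```text
top rack_grip 0.79 421 248 [ 0.443 -0.288  0.018]
top rack_grip 0.73 381 276 [ 0.364 -0.179  0.023]
top rack_grip 0.39 432 312 [ 0.298 -0.137  0.731]
top bar_seat 0.7 322 201 [ 0.543 -0.015  0.14 ]
top pad_top 0.84 273 186 [0.57  0.104 0.186]
top empty_rack_grip 0.9 409 182 [ 0.627 -0.258  0.011]
top empty_rack_grip 0.18 424 248 [ 0.435 -0.275  0.102]
side rack_grip 0.79 336 368 [ 0.275 -0.293  0.12 ]
side rack_grip 0.74 386 329 [ 0.426 -0.277  0.111]
side rack_grip 0.67 318 313 [ 0.358 -0.154  0.113]
side bar_seat 0.85 334 240 [0.677 0.13  0.007]
side bar_seat 0.22 334 269 [0.578 0.027 0.014]
side pad_top 0.75 319 200 [0.58  0.083 0.187]
side pad_top 0.19 464 383 [ 0.237 -0.568  0.326]
side empty_rack_grip 0.66 427 281 [ 0.592 -0.243  0.121]
```

View pics/top0.png

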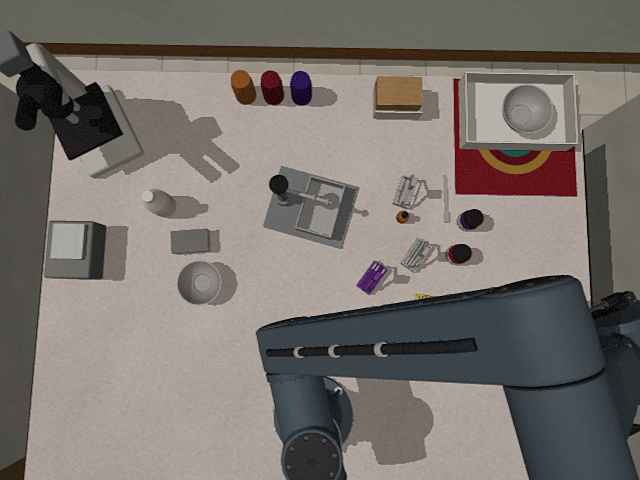

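View pics/side0.png

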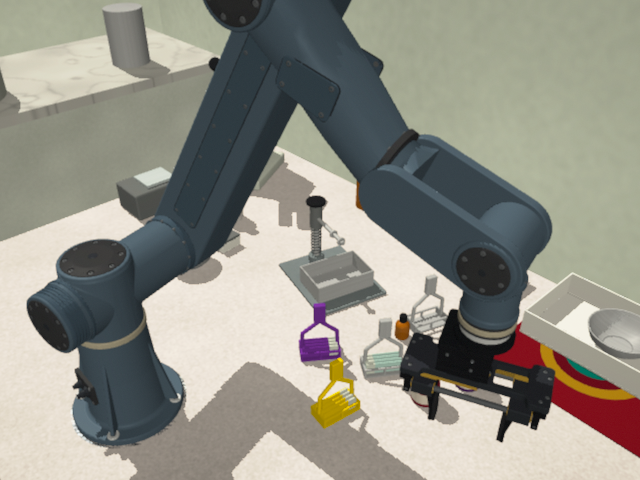

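The top view shows the stand at (310,207) and steel racks at (407,190) and (417,253). The side view shows them at (428,310), apparently empty, and (384,355), apparently with slides, plus purple and yellow look-alikes at (320,340) and (337,400). I'll confirm this with an enlarged crop and measure the point clouds.

```bash
python3 - <<'E'
from h import *
np.set_printoptions(precision=4,suppress=True)
a=cv2.imread("pics/side0.png")[265:395,340:460];b=cv2.imread("pics/top0.png")[165:275,380:490]
f=lambda x:cv2.resize(x,(390,390),interpolation=cv2.INTER_CUBIC)
cv2.imwrite("pics/crop.png",np.hstack([f(a),f(b)]))
P=[]
for cam in("top","side"):
    d=np.load(cam+"0.npy");c=cams.calibration(cam);K=np.array(c["mtx"])
    v,u=np.nonzero(d>0);z=d[v,u];p=(np.linalg.inv(K)@np.vstack([u,v,np.ones_like(u)]))*z
    P.append((np.array(c["R"]).T@(p-np.array(c["t"])[:,None])).T)
np.savez("pc.npz",*P)
def show(n,c,r,z0,z1):
    for i,Q in enumerate(P):
        m=(np.hypot(Q[:,0]-c[0],Q[:,1]-c[1])<r)&(Q[:,2]>z0)&(Q[:,2]<z1);q=Q[m]
        if len(q)<4: print(n,i,len(q));continue
        R=cv2.minAreaRect(q[:,:2].astype(np.float32));e=np.linalg.svd(q[:,:2]-q[:,:2].mean(0),full_matrices=0)[2][0]
        print(n,i,len(q),q.mean(0),"rect",np.array(R[0]),np.array(R[1]),R[2],"pca",np.degrees(np.arctan2(e[1],e[0])))
show("basket",(.43,-.28),.065,.008,.04);show("tab",(.43,-.28),.05,.09,.14)
show("loop",(.43,-.28),.05,.04,.085)
show("ebasket",(.6,-.25),.065,.008,.04);show("etab",(.6,-.25),.05,.09,.14)
show("pad",(.57,.1),.04,.17,.2);show("bar",(.543,-.015),.05,.12,.16);show("barwide",(.55,.0),.09,.125,.155)
show("dish",(.54,-.015),.12,.04,.058)
show("base",(.55,.03),.16,.004,.014)
show("dropper",(.53,-.25),.035,.05,.07)
E
```

```text
basket 0 278 [ 0.4231 -0.2679  0.0222] rect [ 0.4265 -0.2722] [0.048 0.086] 57.003662109375 pca 153.99169759656752
basket 1 728 [ 0.4204 -0.273   0.025 ] rect [ 0.4242 -0.2727] [0.0452 0.0856] 52.90657424926758 pca 148.511423839335
tab 0 76 [ 0.4249 -0.2712  0.124 ] rect [ 0.4259 -0.2732] [0.0119 0.0255] 56.82704162597656 pca 147.3841123565947
tab 1 258 [ 0.4234 -0.2732  0.1153] rect [ 0.4255 -0.2712] [0.0163 0.0244] 54.88484191894531 pca 144.34742560630394
loop 0 66 [ 0.4193 -0.2687  0.0684] rect [ 0.4249 -0.2734] [0.0076 0.0807] 56.14055252075195 pca 146.5794224339353
loop 1 191 [ 0.4231 -0.2709  0.066 ] rect [ 0.4253 -0.2722] [0.0125 0.081 ] 56.33358383178711 pca 146.22380370014082
ebasket 0 181 [ 0.5927 -0.2423  0.0205] rect [ 0.5967 -0.2465] [0.0956 0.0871] 26.192380905151367 pca 170.12579073608333
ebasket 1 354 [ 0.5972 -0.2439  0.0209] rect [ 0.593 -0.24 ] [0.0537 0.1062] 71.82655334472656 pca 170.51156319384398
etab 0 78 [ 0.5977 -0.2434  0.1236] rect [ 0.6    -0.2447] [0.0121 0.0259] 72.51194763183594 pca 165.92965362332376
etab 1 220 [ 0.5979 -0.2445  0.115 ] rect [ 0.6012 
[... 749 characters left out ...]
68973
dish 0 278 [ 0.5521 -0.0055  0.0503] rect [0.557  0.0195] [0.1621 0.1495] 75.20526885986328 pca 162.7481276964544
dish 1 826 [ 0.5497 -0.0036  0.0481] rect [0.5552 0.0188] [0.163  0.1533] 76.49728393554688 pca 175.88502389477182
base 0 4116 [0.548  0.0123 0.0088] rect [0.5506 0.0306] [0.3096 0.3092] 68.23011779785156 pca -95.57460325406116
base 1 2349 [0.5413 0.0068 0.009 ] rect [0.5442 0.0297] [0.3063 0.3124] 31.424205780029297 pca -87.24209816236075
dropper 0 35 [ 0.5282 -0.2361  0.0586] rect [ 0.5296 -0.2372] [0.0132 0.0164] 46.99510955810547 pca -57.10793218034039
dropper 1 64 [ 0.528  -0.2352  0.0578] rect [ 0.5391 -0.2308] [0.0394 0.0168] 15.975109100341797 pca -176.0227917867386
```

View pics/crop.png

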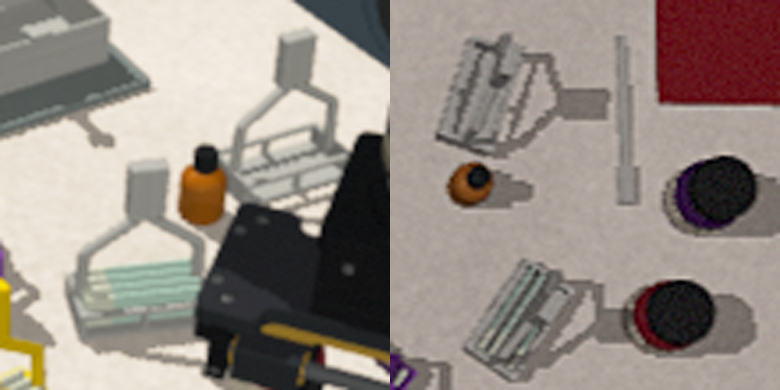

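The crop settles it. The near rack (side crop (150,270), top crop (515,320)) has the pale green slides, and the far one beside the forceps is empty. So I take the rack at (0.426,-0.272), yaw about -33°.

```bash
python3 - <<'E'
from h import *
np.set_printoptions(precision=4,suppress=True)
s=bot.read_state();R=np.array(s["tcp_rot"]);p=np.array(s["position"]);print(p,R,s["opening"],s["force"])
a=np.degrees(np.arctan2(R[1,1],R[0,1]));print("tool y yaw",a)
dz=(57-a+90)%180-90;print("turn",dz,"share",np.radians(dz)/2)
print("shift",np.array([.4257,-.272,.118+.006])-p, s["joint_positions"])
d=np.array([.228,.974]);seat=np.array([.5745,.0915])-.105*d;print("seat",seat)
# dish rim check + bar end
z=np.load("pc.npz");n=np.array([d[1],-d[0]])
for k in z:
    Q=z[k];q=Q[(abs(Q[:,2]-.05)<.006)];r=q[:,:2]-seat;A=r@n;B=r@d;m=(abs(A)<.09)&(abs(B)<.06)
    print("dish A",np.percentile(A[m],[1,99]),"B",np.percentile(B[m],[1,99]))
    q=Q[(abs(Q[:,2]-.14)<.02)];r=q[:,:2]-seat;A=r@n;B=r@d;m=(abs(A)<.02)&(abs(B)<.06)
    print("bar end",B[m].min(),"A med",np.median(A[m]))
    h=Q[(Q[:,2]>.1465)&(Q[:,2]<.16)];r=h[:,:2]-seat;B=r@d;print("collar B",np.sort(B[(abs(r@n)<.02)&(abs(B)<.04)]))
E
```

```text
[ 0.2621 -0.5673  0.2475] [[ 0.9078  0.4194 -0.    ]
 [ 0.4194 -0.9078  0.0001]
 [ 0.     -0.0001 -1.    ]] 0.9982828270527597 [-0.3706  0.1408  0.5348]
tool y yaw -65.20228552566829
turn -57.79771447433171 share -0.504380208852336
shift [ 0.1636  0.2953 -0.1235] [-75.4308  30.2266  82.091    0.      67.6891 -10.2285]
seat [ 0.5506 -0.0108]
dish A [-0.0768  0.0733] B [-0.0512  0.0491]
bar end -0.02739710644620408 A med -0.0022147568185038827
collar B [-0.0251 -0.0221 -0.0204 -0.0202 -0.0197 -0.0192 -0.0191 -0.0186 -0.0185
 -0.0179 -0.0178 -0.0174 -0.0168 -0.0161 -0.0143 -0.0077 -0.0071 -0.0023
 -0.0017  0.0007  0.0085  0.0139  0.0145  0.0147  0.0152  0.0155  0.0159
  0.0165  0.0167  0.0173  0.0174  0.0181  0.0185  0.0192  0.0258  0.0397]
dish A [-0.0783  0.0732] B [-0.0504  0.0544]
bar end -0.025895841465079884 A med -0.004594047120264453
collar B [-0.0256 -0.0244 -0.0223 -0.0186 -0.0185 -0.0172 -0.0164 -0.0161 -0.0157
 -0.0156 -0.0149 -0.0144 -0.0125 -0.0118  0.0033  0.0083  0.0122  0.0132
  0.0155  0.016   0.0161  0.0173  0.0177  0.0181  0.0186  0.0198  0.0198
  0.0199  0.0202  0.0205  0.0228  0.0271  0.0369  0.0383]
```

```bash
python3 -m handwheel '[[0.164,0.295,-0.03,0,0,-0.504],[0.164,0.295,-0.03,0,0,-0.504],[0.164,0.295,-0.03,0,0,-0.504],[0.164,0.295,-0.03,0,0,-0.504],[0.164,0.295,-0.03,0,0,-0.504],[0.164,0.295,-0.03,0,0,-0.504],[0.164,0.295,-0.03,0,0,-0.504],[0.164,0.295,-0.03,0,0,-0.504]]' 1
```

```text
time_s: 1.17
position: [0.418, -0.287, 0.2193]
tcp_rot: [[0.861, -0.508, 0.0], [-0.508, -0.861, -0.0], [0.001, 0.0, -1.0]]
force: [0.7, 0.9, 1.4]
opening: 1.002
grasp_force: 0.0
```

```bash
cat > look.py <<'E'
from h import *
import sys
np.set_printoptions(precision=4,suppress=True)
def cloud(cam):
    s=bot.read_state();im,d=cams.capture(cam);c=cams.calibration(cam);K=np.array(c["mtx"])
    v,u=np.nonzero(d>0);p=(np.linalg.inv(K)@np.vstack([u,v,np.ones_like(u)]))*d[v,u]
    if "R" in c: Q=(np.array(c["R"]).T@(p-np.array(c["t"])[:,None])).T
    else:
        T=np.array(c["tool_from_camera"]);R=np.array(s["tcp_rot"])
        Q=(R@(T[:3,:3]@p+T[:3,3:4])).T+s["position"]
    return s,im,Q
def rect(n,Q,c,r,z0,z1):
    m=(np.hypot(Q[:,0]-c[0],Q[:,1]-c[1])<r)&(Q[:,2]>z0)&(Q[:,2]<z1);q=Q[m]
    if len(q)<4: print(n,len(q));return
    R=cv2.minAreaRect(q[:,:2].astype(np.float32));print(n,len(q),q.mean(0),"rect",np.array(R[0]),np.array(R[1]),R[2])
E
python3 - <<'E'
from look import *
s,im,Q=cloud("wrist");cv2.imwrite("pics/w1.png",im)
print(s["position"],s["qvel"])
rect("tab",Q,(.426,-.272),.03,.12,.14);rect("tabfull",Q,(.426,-.272),.03,.1,.14);rect("loop",Q,(.426,-.272),.05,.04,.085);rect("bask",Q,(.426,-.272),.06,.008,.035)
E
```

```text
[ 0.418  -0.287   0.2193] [ 48.6048  -0.58     9.5846   0.1455  -9.9157 124.7547]
tab 871 [ 0.4285 -0.2728  0.1318] rect [ 0.4273 -0.2718] [0.012  0.0239] 56.273826599121094
tabfull 1055 [ 0.4296 -0.2738  0.128 ] rect [ 0.4273 -0.2718] [0.012 0.024] 56.186344146728516
loop 549 [ 0.4485 -0.2862  0.0714] rect [ 0.4481 -0.2857] [0.0079 0.0307] 56.15991973876953
bask 2105 [ 0.4314 -0.2746  0.024 ] rect [ 0.4267 -0.2713] [0.044  0.0846] 56.22123718261719
```

View pics/w1.png

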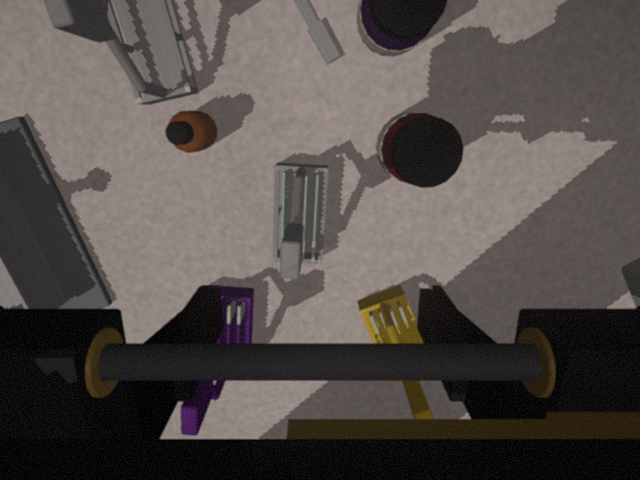

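The wrist view confirms it: the slides rack is at (300,215) with its tab at (291,250), lying between the fingers. I'll let the arm settle, then measure the remaining offset.

```bash
python3 -m handwheel '[[0.002,0.002,-0.01,0,0,-0.01],[0.002,0.002,-0.01,0,0,-0.01],[0.002,0.002,-0.01,0,0,-0.01],[0.002,0.002,-0.01,0,0,-0.01],[0.002,0.002,-0.01,0,0,-0.01],[0.002,0.002,-0.01,0,0,-0.01],[0.002,0.002,-0.01,0,0,-0.01],[0.002,0.002,-0.01,0,0,-0.01]]'
python3 - <<'E'
from look import *
s,im,Q=cloud("wrist")
R=np.array(s["tcp_rot"]);print(s["position"],s["qvel"],np.degrees(np.arctan2(R[1,1],R[0,1])))
rect("tab",Q,(.426,-.272),.03,.12,.14)
E
```

```text
time_s: 1.88
position: [0.4191, -0.2872, 0.2094]
tcp_rot: [[0.853, -0.521, 0.0], [-0.521, -0.853, -0.0], [0.0, 0.0, -1.0]]
force: [-0.9, -0.2, -0.1]
opening: 0.997
grasp_force: 0.0
[ 0.4191 -0.2872  0.2094] [ 0.2138  0.1025  0.1198 -0.0362 -0.114  -0.0288] -121.40864843491994
tab 948 [ 0.4286 -0.273   0.1317] rect [ 0.4273 -0.2718] [0.0121 0.0239] 56.36220169067383
```

```bash
python3 -m handwheel '[[0.008,0.0155,0,0,0,-0.02],[0.008,0.0155,-0.01,0,0,-0.02],[0.008,0.0155,-0.03,0,0,-0.02],[0.008,0.0155,-0.05,0,0,-0.02],[0.008,0.0155,-0.07,0,0,-0.02],[0.008,0.0155,-0.085,0,0,-0.02],[0.008,0.0155,-0.085,0,0,-0.02],[0.008,0.0155,-0.085,0,0,-0.02]]'
python3 -m handwheel '[[0,0,0,0,0,0],[0,0,0,0,0,0],[0,0,0,0,0,0],[0,0,0,0,0,0],[0,0,0,0,0,0],[0,0,0,0,0,0],[0,0,0,0,0,0],[0,0,0,0,0,0]]' -1
```

```text
time_s: 2.6
position: [0.427, -0.271, 0.1237]
tcp_rot: [[0.832, -0.554, -0.001], [-0.554, -0.832, 0.001], [-0.002, -0.0, -1.0]]
force: [0.5, 0.2, 0.9]
opening: 0.999
grasp_force: 0.0
time_s: 3.27
position: [0.4273, -0.2713, 0.1243]
tcp_rot: [[0.832, -0.554, 0.0], [-0.554, -0.832, -0.0], [0.0, 0.0, -1.0]]
force: [-0.7, 0.1, 0.6]
opening: 0.475
grasp_force: 0.0
```

```bash
python3 -m handwheel '[[0,0,0,0,0,0],[0,0,0,0,0,0],[0,0,0,0,0,0],[0,0,0,0,0,0],[0,0,0,0,0,0],[0,0,0,0,0,0],[0,0,0,0,0,0],[0,0,0,0,0,0]]' -1
```

```text
time_s: 3.93
position: [0.4272, -0.2712, 0.1241]
tcp_rot: [[0.832, -0.554, -0.0], [-0.554, -0.832, 0.0], [-0.0, -0.0, -1.0]]
force: [-0.5, -0.2, -1.2]
opening: 0.135
grasp_force: 30.0
```

```bash
python3 -m handwheel '[[0,0,0.03,0,0,0],[0,0,0.06,0,0,0],[0,0,0.085,0,0,0],[0.015,0.03,0.087,0,0,0.04],[0.03,0.06,0.087,0,0,0.08],[0.05,0.09,0.087,0,0,0.12],[0.066,0.12,0.087,0,0,0.16],[0.08,0.15,0.087,0,0,0.179]]'
python3 -m handwheel '[[0.012,0.016,0,0,0,0],[0.023,0.033,0,0,0,0],[0.023,0.033,0,0,0,0],[0.023,0.033,0,0,0,0],[0.023,0.033,0,0,0,0],[0.023,0.033,0,0,0,0],[0.023,0.033,0,0,0,0],[0.023,0.033,0,0,0,0]]'
python3 - <<'E'
from look import *
s=bot.read_state();R=np.array(s["tcp_rot"]);print(s["position"],np.degrees(np.arctan2(-R[1,1],-R[0,1])),s["force"])
d=np.array([.228,.974]);n=np.array([.974,-.228])
seat=np.array([.5485,-.0104])
for cam in("side","top","wrist"):
    s,im,Q=cloud(cam);cv2.imwrite(f"pics/{cam}2.png",im)
    rect(cam+" basket",Q,s["position"][:2],.07,.083,.12)
    rect(cam+" tab",Q,s["position"][:2],.03,.16,.19)
    r=Q[:,:2]-seat;A=r@n;B=r@d;m=(abs(A)<.014)&(B>-.03)&(B<.06)&(abs(Q[:,2]-.14)<.012)
    q=Q[m];
    if m.sum()>9:
        k=np.polyfit(B[m],A[m],1);print(cam,"bar",m.sum(),B[m].min(),"A=",k,"ztop",np.percentile(q[:,2],95))
    m2=m&(Q[:,2]>.1467);h,_=np.histogram(B[m2],np.arange(-.03,.031,.003));print(h)
E
```

```text
time_s: 4.6
position: [0.508, -0.1198, 0.2112]
tcp_rot: [[0.974, -0.225, 0.0], [-0.225, -0.974, 0.0], [0.0, -0.0, -1.0]]
force: [0.6, 0.0, -1.6]
opening: 0.131
grasp_force: 30.0
time_s: 5.27
position: [0.5299, -0.089, 0.2112]
tcp_rot: [[0.973, -0.229, -0.0], [-0.229, -0.973, 0.0], [-0.0, 0.0, -1.0]]
force: [0.2, -0.8, -1.7]
opening: 0.135
grasp_force: 30.0
[ 0.5299 -0.089   0.2112] 76.77028926961745 [ 0.2199 -0.8229 -1.6727]
side basket 753 [ 0.5225 -0.095   0.1064] rect [ 0.5278 -0.0906] [0.0492 0.0898] 72.11709594726562
side tab 103 [ 0.5234 -0.0895  0.1735] rect [ 0.5266 -0.0904] [0.024  0.0488] 57.85096740722656
side bar 157 -0.026243145674427128 A= [ 0.0137 -0.0021] ztop 0.1493614856090984
[0 1 0 2 5 4 0 1 0 0 1 0 0 1 1 4 7 0 3 0]
top basket 0
top tab 0
top bar 64 0.019293287819381253 A= [ 0.0334 -0.0007] ztop 0.14747573186504756
[0 0 0 0 0 0 0 0 0 0 0 0 0 0 0 0 0 1 0 0]
wrist basket 5985 [ 0.5414 -0.0915  0.1021] rect [ 0.5347 -0.0899] [0.0441 0.0748] 76.8762435913086
wrist tab 1032 [ 0.5449 -0.0922  0.174 ] rect [ 0.5417 -0.0927] [0.0225 0.0225] 36.747032165527344
wrist bar 3455 -0.0257675849880579 A= [0.0231 0.0023] ztop 0.1503754907041893
[  0   1   6  46 167  73   4   0   4   3   4   3   6   3   6 141 157  19
   3   5]
```

```bash
python3 -m handwheel '[[0.004,0.016,0,0,0,0],[0.0075,0.032,0,0,0,0],[0.011,0.048,0,0,0,0],[0.015,0.064,0,0,0,0],[0.0185,0.079,0,0,0,0],[0.0185,0.079,0,0,0,0],[0.0185,0.079,0,0,0,0],[0.0185,0.079,0,0,0,0]]'
python3 -m handwheel '[[0,0,-0.006,0,0,0],[0,0,-0.012,0,0,0],[0,0,-0.017,0,0,0],[0,0,-0.02,0,0,0],[0,0,-0.021,0,0,0],[0,0,-0.022,0,0,0],[0,0,-0.022,0,0,0],[0,0,-0.022,0,0,0]]'
python3 - <<'E'
from look import *
for c in("side","wrist"):
    im,_=cams.capture(c);im=im[170:340,220:440] if c=="side" else im
    cv2.imwrite(f"pics/{c}3.png",cv2.resize(im,(390,300)))
cv2.imwrite("pics/c3.png",np.hstack([cv2.imread("pics/side3.png"),cv2.imread("pics/wrist3.png")]))
E
```

```text
time_s: 6.08
position: [0.5487, -0.0098, 0.2112]
tcp_rot: [[0.974, -0.227, -0.0], [-0.227, -0.974, -0.0], [-0.0, 0.001, -1.0]]
force: [0.6, -0.5, -1.0]
opening: 0.137
grasp_force: 30.0
time_s: 6.75
position: [0.5489, -0.0093, 0.1893]
tcp_rot: [[0.974, -0.227, 0.0], [-0.227, -0.974, -0.0], [0.0, -0.0, -1.0]]
force: [0.3, -0.1, -1.7]
opening: 0.129
grasp_force: 30.0
```

View pics/c3.png

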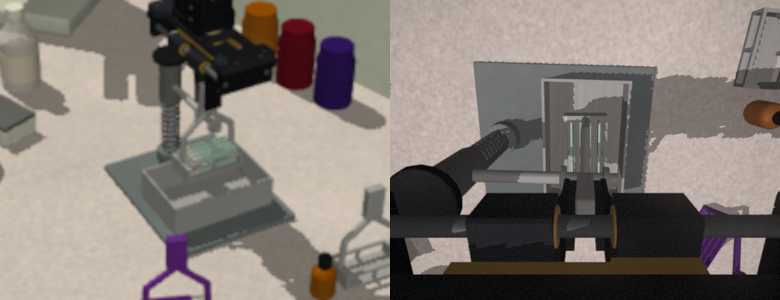

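The bar passes through the loop (side crop (210,125)) and the rack sits over the dish mouth. I'll lower gently until the wrist force shows the bar is carrying it.

```bash
python3 -m handwheel '[[0,0,-0.001,0,0,0],[0,0,-0.001,0,0,0],[0,0,-0.002,0,0,0],[0,0,-0.002,0,0,0],[0,0,-0.002,0,0,0],[0,0,-0.002,0,0,0],[0,0,-0.002,0,0,0],[0,0,-0.002,0,0,0]]'; python3 -c "
from rig import bot
print(bot.read_state()['force'])"
```

```text
time_s: 7.52
position: [0.5489, -0.0092, 0.1872]
tcp_rot: [[0.974, -0.227, 0.0], [-0.227, -0.974, -0.0], [0.0, -0.0, -1.0]]
force: [-0.5, -0.4, -1.8]
opening: 0.134
grasp_force: 30.0
[-0.4519015  -0.41898525 -1.78887148]
```

```bash
python3 -m handwheel '[[0,0,-0.001,0,0,0],[0,0,-0.001,0,0,0],[0,0,-0.0015,0,0,0],[0,0,-0.0015,0,0,0],[0,0,-0.002,0,0,0],[0,0,-0.002,0,0,0],[0,0,-0.002,0,0,0],[0,0,-0.002,0,0,0]]'; python3 -c "
from rig import bot
print(bot.read_state()['force'])"
```

```text
time_s: 8.18
position: [0.5493, -0.0093, 0.1855]
tcp_rot: [[0.974, -0.227, 0.001], [-0.227, -0.974, -0.0], [0.001, -0.0, -1.0]]
force: [1.2, -0.3, 4.6]
opening: 0.137
grasp_force: 30.0
[ 1.21008242 -0.34858949  4.55533349]
```

```bash
python3 -m handwheel '[[0,0,0.001,0,0,0],[0,0,0.001,0,0,0],[0,0,0.001,0,0,0],[0,0,0.001,0,0,0],[0,0,0.001,0,0,0],[0,0,0.001,0,0,0],[0,0,0.001,0,0,0],[0,0,0.001,0,0,0]]'
python3 -m handwheel '[[0,0,0,0,0,0],[0,0,0,0,0,0],[0,0,0,0,0,0],[0,0,0,0,0,0],[0,0,0,0,0,0],[0,0,0,0,0,0],[0,0,0,0,0,0],[0,0,0,0,0,0]]' 0.1
```

```text
time_s: 8.85
position: [0.5491, -0.0093, 0.1863]
tcp_rot: [[0.974, -0.227, 0.001], [-0.227, -0.974, -0.0], [0.001, 0.0, -1.0]]
force: [2.2, -0.3, 2.3]
opening: 0.133
grasp_force: 30.0
time_s: 9.52
position: [0.5487, -0.0092, 0.1862]
tcp_rot: [[0.974, -0.227, -0.0], [-0.227, -0.974, 0.0], [-0.0, -0.0, -1.0]]
force: [-0.3, 0.1, -0.7]
opening: 0.539
grasp_force: 0.0
```

```bash
python3 -m handwheel '[[0,0,0.01,0,0,0],[0,0,0.02,0,0,0],[0,0,0.035,0,0,0],[0,0,0.06,0,0,0],[0,0,0.08,0,0,0],[0,0,0.08,0,0,0],[0,0,0.08,0,0,0],[0,0,0.08,0,0,0]]'
python3 - <<'E'
from look import *
s,im,Q=cloud("side");a=cv2.resize(im[150:340,220:460],(390,300))
rect("tab",Q,(.5485,-.0104),.03,.165,.2)
rect("bask",Q,(.5485,-.0104),.05,.064,.09)
rect("pad",Q,(.5745,.0915),.03,.175,.195)
s,im,Q=cloud("wrist");b=cv2.resize(im,(390,300));cv2.imwrite("pics/c4.png",np.hstack([a,b]))
rect("tab",Q,(.5485,-.0104),.03,.165,.2);rect("pad",Q,(.5745,.0915),.03,.18,.192)
print(s["position"],s["force"])
E
```

```text
time_s: 10.18
position: [0.5484, -0.0091, 0.2664]
tcp_rot: [[0.974, -0.227, -0.0], [-0.227, -0.974, -0.0], [-0.0, 0.0, -1.0]]
force: [-0.1, 0.5, 0.4]
opening: 0.551
grasp_force: 0.0
tab 159 [ 0.5455 -0.011   0.1828] rect [ 0.5479 -0.0084] [0.0197 0.0275] 76.4967269897461
bask 489 [ 0.5413 -0.0171  0.0787] rect [ 0.5486 -0.01  ] [0.0531 0.0893] 76.92604064941406
pad 200 [0.5726 0.0904 0.1859] rect [0.5748 0.0937] [0.051  0.0466] 36.1223030090332
tab 1130 [ 0.5527 -0.0102  0.1911] rect [ 0.5497 -0.0094] [0.012  0.0237] 76.85246276855469
pad 5352 [0.5774 0.091  0.1868] rect [0.5766 0.0923] [0.0472 0.0473] 5.1538920402526855
[ 0.5481 -0.0091  0.2658] [-0.5957 -0.1957  0.8177]
```

View pics/c4.png

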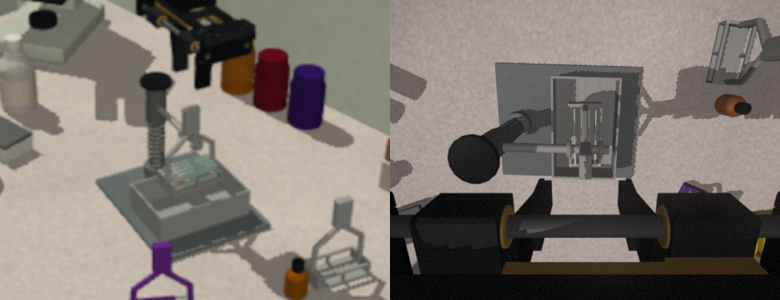

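The rack hangs upright on the bar, released and centred over the dish (side crop (190,150), wrist (585,140)). Next I shut the fingers above the pad.

```bash
python3 -m handwheel '[[0.007,0.025,0,0,0,0],[0.014,0.05,0,0,0,0],[0.021,0.075,0,0,0,0],[0.0275,0.101,0,0,0,0],[0.0275,0.101,-0.015,0,0,0],[0.0275,0.101,-0.03,0,0,0],[0.0275,0.101,-0.035,0,0,0],[0.0275,0.101,-0.035,0,0,0]]' -1
python3 -m handwheel '[[0,0,-0.005,0,0,0],[0,0,-0.01,0,0,0],[0,0,-0.015,0,0,0],[0,0,-0.018,0,0,0],[0,0,-0.02,0,0,0],[0,0,-0.022,0,0,0],[0,0,-0.024,0,0,0],[0,0,-0.025,0,0,0]]'
```

```text
time_s: 10.95
position: [0.5746, 0.0919, 0.2287]
tcp_rot: [[0.974, -0.227, -0.006], [-0.227, -0.974, 0.0], [-0.006, 0.001, -1.0]]
force: [-0.1, 0.2, 0.6]
opening: 0.044
grasp_force: 0.0
time_s: 11.62
position: [0.5762, 0.0916, 0.2065]
tcp_rot: [[0.974, -0.227, -0.0], [-0.227, -0.974, -0.0], [0.0, 0.0, -1.0]]
force: [-2.7, -0.4, 3.5]
opening: 0.007
grasp_force: 1.9
```

```bash
python3 -m handwheel '[[0,0,-0.002,0,0,0],[0,0,-0.004,0,0,0],[0,0,-0.006,0,0,0],[0,0,-0.009,0,0,0],[0,0,-0.012,0,0,0],[0,0,-0.015,0,0,0],[0,0,-0.018,0,0,0],[0,0,-0.02,0,0,0]]'
python3 -m handwheel '[[0,0,-0.002,0,0,0],[0,0,-0.004,0,0,0],[0,0,-0.006,0,0,0],[0,0,-0.009,0,0,0],[0,0,-0.012,0,0,0],[0,0,-0.014,0,0,0],[0,0,-0.015,0,0,0],[0,0,-0.0155,0,0,0]]'
python3 -m handwheel '[[0,0,0,0,0,0],[0,0,0,0,0,0],[0,0,0,0,0,0],[0,0,0,0,0,0],[0,0,0,0,0,0],[0,0,0,0,0,0],[0,0,0,0,0,0],[0,0,0,0,0,0]]'
python3 - <<'E'
from look import *
s,im,Q=cloud("side");a=cv2.resize(im[150:340,220:460],(390,300))
rect("tab",Q,(.549,-.0095),.03,.125,.17)
s,im,Q=cloud("wrist");b=cv2.resize(im,(390,300));cv2.imwrite("pics/c5.png",np.hstack([a,b]))
rect("tabtop",Q,(.549,-.0095),.03,.145,.17);rect("bask",Q,(.549,-.0095),.06,.02,.045)
seat=np.array([.5485,-.0104]);d=np.array([.228,.974]);n=np.array([.974,-.228]);r=Q[:,:2]-seat;B=r@d
m=(abs(r@n)<.012)&(B>.025)&(B<.05)&(Q[:,2]>.09)&(Q[:,2]<.12);print("bar top",np.percentile(Q[m,2],[50,95]) if m.any() else None)
print(s["position"],s["force"])
E
```

```text
time_s: 12.28
position: [0.5762, 0.0915, 0.1861]
tcp_rot: [[0.974, -0.227, -0.0], [-0.227, -0.974, -0.0], [-0.0, 0.0, -1.0]]
force: [-1.8, -2.3, 5.0]
opening: 0.0
grasp_force: 3.1
time_s: 12.95
position: [0.5762, 0.0916, 0.171]
tcp_rot: [[0.974, -0.227, -0.0], [-0.227, -0.974, -0.0], [-0.0, 0.0, -1.0]]
force: [-2.4, -2.1, 8.0]
opening: 0.007
grasp_force: 3.9
time_s: 13.62
position: [0.5762, 0.0916, 0.1712]
tcp_rot: [[0.974, -0.227, -0.0], [-0.227, -0.974, -0.0], [-0.0, 0.0, -1.0]]
force: [-2.8, -2.4, 8.1]
opening: 0.007
grasp_force: 3.9
tab 146 [ 0.5452 -0.0106  0.1428] rect [ 0.5457 -0.0108] [0.0202 0.0259] 62.65156173706055
tabtop 2037 [ 0.5523 -0.0078  0.153 ] rect [ 0.55  -0.009] [0.0131 0.0246] 77.52130126953125
bask 5093 [ 0.5584 -0.0143  0.0356] rect [ 0.5506 -0.008 ] [0.097 0.085] 76.05730438232422
bar top [0.1051 0.1066]
[0.5762 0.0915 0.1712] [-2.643  -2.4498  8.5767]
```

View pics/c5.png

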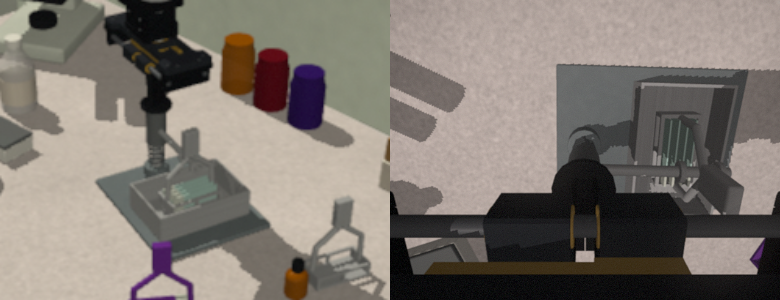

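The rack hangs inside the dish, clear of the walls (side crop (190,190), wrist (680,150)). The bar top reads 105 mm, which is 40 mm down, and the push is about 8 N.

```bash
python3 -c "
from rig import bot
print(bot.hand_in())"
```

```text
the job is handed in; nothing more can be done
None
```

I handed the job in at about 13.7 s: the rack with slides hangs released between the collars, inside the dish and clear of its walls in the last pictures, and the arm holds the pad about 40 mm down with about 8 N; the hand-in gave no verdict.

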